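Fetch the oil bottle from behind the others

TASK

The small oil bottle stands hemmed in at the middle of the white bottle stand. First move the staining jar, the sample cup and the dropper bottle out of the way onto the steel side tray, then set the oil bottle in the middle of the round cork coaster, and after that put the other three back on the stand, each on the very seat it came from. Keep all four upright all the time and leave the little culture dish where it lies.

Things in the scene. Friction and masses are not known exactly. Their poses are not given: they have to be found in the camera images.
- oil: Small brown oil bottle with a dark screw cap, round, 29 mm in diameter, 59 mm tall with cap (the gripped body is solid up to 46 mm), 45 g. Origin at the centre of its underside, z up its axis. It starts upright on the middle seat of the stand, with only about 10 to 25 mm free between it and its neighbours. Grip it about 25 to 40 mm above its foot.
- jar: Staining jar with a lid: square body 50 x 50 mm, lid and foot look up to 56 mm wide, 110 mm tall with the knob (solid up to 86 mm), 160 g. Origin at the centre of its underside, z up; x and y are square to its flat sides, so grip across x or y. Starts on the left, right or front seat of the stand (it varies). Its sides stand within 0.1 rad of square to the stand. Must return to its starting place.
- cup: Sample cup with a screw lid: round, slightly tapered body about 50 mm in diameter (54 mm under the lid), lid 60 mm, 62 mm tall (solid up to 52 mm), 60 g. Origin at the centre of its underside, z up its axis. Grip its body about 30 to 40 mm above its foot. Starts on the left, right or front seat of the stand (it varies). Must return to its starting place.
- dropper: Slim dropper bottle with a rubber teat: round body 31 mm in diameter, 112 mm tall with the teat (solid body up to 66 mm), 55 g. Origin at the centre of its underside, z up its axis. Grip its body about 30 to 50 mm above its foot. Starts on the left, right or front seat of the stand (it varies). Must return to its starting place.
- stand: White fixed bottle stand, in the middle or left of the work area (swaps with the tray). Origin on the bench; plate 170 mm (x) by 190 mm (y), top 10 mm above the bench. Flat seats (dark 48 mm marks) at x, y in mm: middle (0, 0), left (0, 55), right (0, -55), front (-60, 0). Back panel at x = +78, 65 mm high. Finger room: along x at the left and right seats, along y at the front seat.
- side_tray: Shallow steel tray, fixed to the bench: outside 130 mm (x) by 250 mm (y), rim 14 mm high and 4 mm thick, inner floor 4 mm above the bench. Origin on the bench under its centre, y along its length. The three things stand here side by side while the oil bottle is fetched.
- coaster: Round cork coaster, fixed to the bench, to the right of the robot: 76 mm in diameter, flat top 6 mm above the bench. Origin on the bench under its centre. The oil bottle goes on its middle.
- dish: Small round culture dish, 59 mm in diameter, 16 mm high, 22 g, lying loose on the bench between the coaster and the tray or stand. Origin at the centre of its underside. It is not part of the job and must stay where it lies.
There are look-alikes about, which are no part of the job. Leave any turquoise look-alike of the cup alone.

How it is judged:
By the outcome, as a careful person would: the job done as asked, in the order asked, and still so for the second after the job is handed in, with the robot touching nothing.
It also fails if it takes over 136 s, if anything falls off the work surface, if the arm or the gripper's body presses on something with over 40 N, if the wrist force passes 120 N, or if a joint passes its speed limit or range.

ROBOT

A 7-joint arm with a two-finger parallel gripper is mounted at the origin on a cart in front of the work surface, level with it; the furniture and walls round the work are solid. World frame = base frame: x ahead of the robot, y to its left, z up, the work surface at z = 0. Lengths are in m, angles in rad, forces in N, time in s.
With the tool pointing down it reaches from about 0.4 to 0.9 m from the base axis. Payload 5.6 kg.
Tool frame: the origin (TCP) lies midway between the tips of the shut fingers; the grasp point (between the pads) lies 19 mm behind it; z points along the fingers, y is the line along which they close (so a half turn about z gives the same grasp; the last joint's range is limited). The gripper opens to 92 mm and grips with 3 to 60 N. Pads are 20 mm wide; open, the fingers measure 128 mm over their backs; the gripper's body (75 mm by 189 mm) begins 69 mm behind the grasp point.
Start: joints at [-1.232, 0.468, -0.012, 1.603, 0.006, 1.071, -0.056], TCP at [0.242, 0.603, 0.215] pointing down, gripper open.
Joint ranges: [-2.53, 2.53], [-0.31, 2.02], [-1.57, 1.55], [0.28, 2.44], [-1.29, 4.43], [0.15, 1.84], [-2.92, 2.92]. Speed limits (rad/s): [2.57, 2.57, 3.14, 3.14, 3.14, 3.14, 3.14].

INTERFACE

Orientations are given as a 3x3 rotation matrix whose columns are the frame's x, y, z axes.
In Python, from station import env, effector, solver, viewer, workorder, search_frame, tip_of gives the robot as it stands. Calls block until the motion is done:
- env.reach(position, orientation): joint-space move of the TCP to a pose.
- env.movel(position, frame=None, rate=0.15): straight line of the TCP; frame=None keeps the orientation; rate is the mean speed in m/s.
- env.goto_joints(angles): joint-space move.
- effector.release() and effector.grasp(squeeze=None): open the fingers fully, or close them until they stop; squeeze is the grip in N (None keeps the last).
- env.pause(seconds).
- solver.inverse_kinematics(position, orientation): joint angles nearest the present ones, or None.
- env.sense(): the state.
- viewer.read_camera(name): name is "side" or "top" or "wrist"; returns (picture, depth): 420x560x3 uint8, red, green, blue; 420x560 float32, m along the optical axis (not along the pixel's ray), 0 where there is no reading.
- viewer.camera_info(name): a dict with "intrinsics" (3x3 intrinsics, pixels), "eye" and "rotation" of the camera in the world; the wrist camera has in their place "T_tool_cam" (4x4, takes a point from camera to tool coordinates, whose origin is the TCP and whose axes are the flange's). Camera axes: x right, y up, looking along -z (the intrinsics and any distortion apply to the point x, -y, -z); pixel columns grow to the right and rows downward; lengths in m; the calibration is good to about 2 mm. A picture is of the moment at which its call begins: read the wrist's pose just before it. camera_info takes no time and is no camera call.
A pose or a line that the arm cannot do raises env.PlanningError and nothing moves.
- workorder.finish_job(): hands the job in; it is judged then, once.
Trained networks look in the newest picture that a camera, given by its name, has taken for a name from the list of things; names that differ only in an ending like _2 or _b are one class to them, and where a whole thing is asked for, a point or a joint stands for the part that bears it (a point fixed in the world has none). Each returns a list of dicts, best first, with "score" (0 to 1); they miss things now and then, are a little off and sometimes report something else, mostly with a low value. They report only what shows in the picture. A call takes as long as a camera call. They do not tell look-alikes from the thing itself.
- search_frame(camera, name): "at" ([x, y, z] in m, in world coordinates, good to about 4 mm: the middle of the surface that is visible of it).
- tip_of(camera, name): "at" ([x, y, z] in m, in world coordinates, good to about 4 mm: a listed point, or the origin of a listed thing).
The state is a dict: "t": time; "joint_positions": joint angles; "joint_velocities": joint speeds; "tau": joint torques, N m; "ee_pos": TCP position; "tcp_rot": TCP orientation; "wrist_force": force on the tool from outside, world axes, zero at the start; "moment": the same for the moment, N m; "gripper_width": finger opening in m; "grasp_force": force on a finger pad.
Only numpy, scipy, OpenCV 4.12 (cv2) and the standard library are available. Lean on these libraries where they do the work, as an engineer would, in place of code of your own. Each camera call takes 0.05 s, during which the arm holds its last target. There are 200 camera calls.

## Working session

There is one attempt and no reset: what is moved stays moved. The work goes in short steps, each a Python script; the robot and the scene stay as the last script left them, time stands still between calls to the robot, and variables do not carry over. Pictures are saved under pics/ and viewed, at most 14 in all, crops included, and the job is handed in when it is done.

```bash
ls; mkdir -p pics; python3 - <<'E'
from station import env, effector, solver, viewer, workorder, search_frame, tip_of
import cv2, numpy as np
for c in ("top","side"):
    p,d=viewer.read_camera(c); cv2.imwrite(f"pics/{c}0.png",p[:,:,::-1])
    np.savez(f"/tmp/{c}0.npz",p=p,d=d)
    i=viewer.camera_info(c); print(c,i)
    for n in ("oil","jar","cup","dropper","stand","side_tray","coaster","dish"):
        print(n,[(np.round(q["at"],3).tolist(),round(q["score"],2)) for q in tip_of(c,n)][:4], [(np.round(q["at"],3).tolist(),round(q["score"],2)) for q in search_frame(c,n)][:4])
print(viewer.camera_info("wrist")); print(env.sense())
E
```

```text
pics
top {'intrinsics': array([[422.66503006,   0.        , 278.31848336],
       [  0.        , 422.66503006, 212.6938425 ],
       [  0.        ,   0.        ,   1.        ]]), 'eye': array([0.24010225, 0.02698974, 1.20858205]), 'rotation': array([[-0.10602274,  0.97361889, -0.20205307],
       [-0.99435485, -0.10466761,  0.01741061],
       [-0.00419712,  0.20275837,  0.9792198 ]])}
oil [([0.556, 0.053, 0.01], 0.41)] [([0.556, 0.052, 0.047], 0.52)]
jar [([0.567, 0.003, 0.007], 0.62)] [([0.554, 0.004, 0.109], 0.71), ([0.535, 0.067, 0.007], 0.37)]
cup [([0.384, 0.154, 0.002], 0.81), ([0.546, 0.112, 0.014], 0.8), ([0.372, 0.062, -0.002], 0.67)] [([0.375, 0.058, 0.063], 0.67), ([0.543, 0.11, 0.076], 0.53)]
dropper [([0.499, 0.042, 0.008], 0.52)] []
stand [([0.55, 0.058, -0.0], 0.75)] [([0.534, 0.064, 0.011], 0.65)]
side_tray [([0.52, 0.303, -0.005], 0.98)] [([0.52, 0.307, -0.001], 0.56)]
coaster [([0.465, -0.337, -0.001], 0.77)] [([0.464, -0.334, 0.006], 0.98)]
dish [([0.506, -0.185, -0.006], 0.6)] [([0.502, -0.186, 0.013], 0.62)]
side {'intrinsics': array([[525.29913257,   0.        
[... 1670 characters left out ...]
9]), 'joint_velocities': array([-0.00040695, -0.00093468,  0.00047461,  0.00019186, -0.00203176,
        0.0003482 , -0.00013185]), 'tau': array([-3.25229139e-04, -5.20402408e+01, -1.30572877e-02, -2.44054592e+01,
       -5.67736267e-02,  1.15487285e-02,  6.09509755e-06]), 'ee_pos': array([0.24222784, 0.60317757, 0.21459976]), 'tcp_rot': array([[-9.27967911e-01,  3.72660106e-01,  4.67938602e-05],
       [ 3.72660106e-01,  9.27967912e-01, -9.60901534e-06],
       [-4.70040974e-05,  8.52134700e-06, -9.99999999e-01]]), 'wrist_force': array([ 0.39825011,  0.79023402, -0.75103934]), 'moment': array([-0.01777627, -0.00837646,  0.01100504]), 'grasp_force': 0.0, 'gripper_width': 0.09189415483002032}
```

View pictures.

View pics/top0.png

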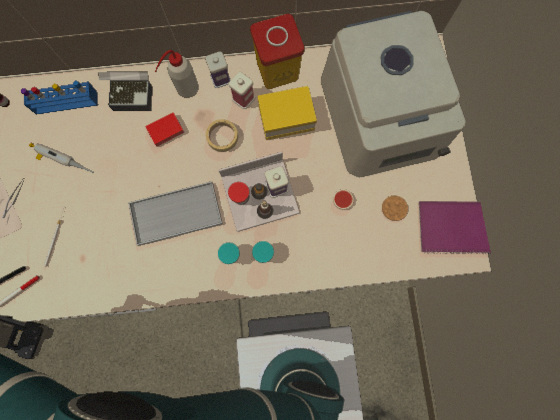

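View pics/side0.png

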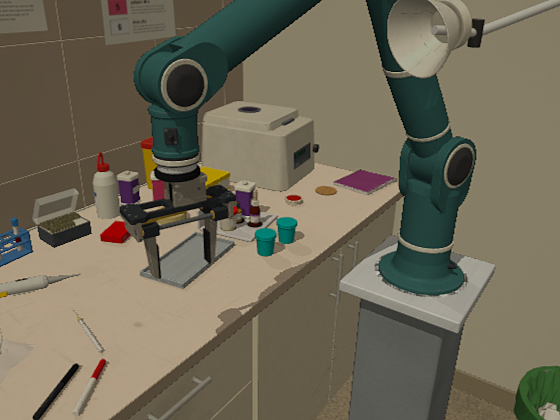

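Top view: the red-lidded cup is at (238,192) on the left seat, the oil bottle at (259,190), the dropper at (265,210) on the front seat, and the jar at (276,180) on the right seat. Cup candidates are red (238,192) and turquoise (229,253) and (263,252). Only the red one stands on the stand, and the turquoise ones are to be left alone. The purple-and-white jar look-alikes at (217,70) and (241,90) are off the stand. The dish is at (343,200), the coaster at (395,208) and the tray at (177,213). The side view agrees.

Next I'll look from close by with the wrist camera.

```bash
cat > h.py <<'E'
from station import env, effector, solver, viewer, workorder, search_frame, tip_of
import cv2, numpy as np
def R(a):  # tool down, tool x at angle a+pi in world, closing line y at angle a+pi/2
    c,s=np.cos(a),np.sin(a)
    return np.array([[-c,-s,0],[-s,c,0],[0,0,-1.]])
def wrist(tag):
    s=env.sense(); p,d=viewer.read_camera("wrist"); i=viewer.camera_info("wrist")
    T=np.eye(4); T[:3,:3]=s["tcp_rot"]; T[:3,3]=s["ee_pos"]; T=T@i["T_tool_cam"]
    K=i["intrinsics"]; v,u=np.mgrid[:420,:560]
    c=np.stack([(u-K[0,2])/K[0,0]*d,-(v-K[1,2])/K[1,1]*d,-d],-1)
    w=c@T[:3,:3].T+T[:3,3]; w[d<=0]=np.nan
    cv2.imwrite(f"pics/{tag}.png",p[:,:,::-1]); np.savez(f"/tmp/{tag}.npz",p=p,w=w,T=T,K=K)
    return p,w
E
python3 - <<'E'
from h import *
for k,(pos,a) in enumerate([((.50,.10,.33),0.1),((.54,.15,.33),-np.pi/2+.3)]):
    env.reach(np.array(pos),R(a)); env.pause(.3); wrist(f"w{k}")
    print(env.sense()["t"],env.sense()["joint_positions"].round(2), {k:v for k,v in viewer.camera_info("wrist").items() if 'dist' in k})
    for n in ("oil","jar","cup","dropper","stand","side_tray"):
        print(n,[(np.round(q["at"],3).tolist(),round(q["score"],2)) for q in tip_of("wrist",n)][:4])
a=[cv2.imread(f"pics/w{k}.png") for k in (0,1)]
cv2.imwrite("pics/w01.png",cv2.resize(np.vstack(a),(560*2//3*1,840*2//3)))
E
```

```text
4.125 [-0.53  0.12  0.29  1.81 -0.04  1.22  1.45] {}
oil [([0.556, 0.056, 0.01], 0.6)]
jar [([0.564, 0.004, 0.006], 0.9), ([0.508, -0.185, -0.002], 0.24)]
cup [([0.376, 0.061, -0.005], 0.8), ([0.549, 0.109, 0.006], 0.79), ([0.381, 0.152, 0.001], 0.69)]
dropper [([0.499, 0.045, 0.009], 0.73)]
stand [([0.556, 0.055, 0.001], 0.77)]
side_tray [([0.52, 0.305, -0.001], 0.98)]
6.0333 [-0.66  0.22  0.39  1.71 -0.09  1.24  0.05] {}
oil [([0.556, 0.052, 0.008], 0.67)]
jar [([0.563, 0.001, 0.007], 0.66)]
cup [([0.376, 0.06, -0.006], 0.85), ([0.549, 0.112, 0.009], 0.81), ([0.382, 0.149, 0.004], 0.59)]
dropper [([0.501, 0.044, 0.011], 0.66)]
stand [([0.554, 0.06, 0.002], 0.77)]
side_tray [([0.514, 0.306, 0.003], 0.77), ([0.503, 0.046, 0.008], 0.35)]
```

View pics/w01.png

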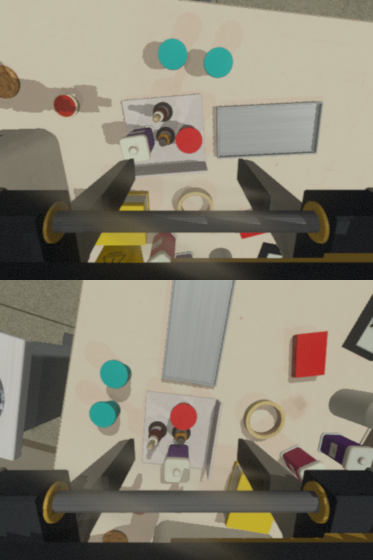

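Both wrist views show the stand with cup, oil, dropper and jar, plus the empty tray and the two turquoise cups off the stand. Next I'll fit positions from the two wrist depth clouds and check heights against each other.

```bash
cat > fit.py <<'E'
from h import *
from scipy.optimize import least_squares
def circ(P,r=None):
    f=lambda q:np.hypot(P[:,0]-q[0],P[:,1]-q[1])-(q[2] if r is None else r)
    q=least_squares(f,[*P[:,:2].mean(0),.02][:3 if r is None else 2],loss="soft_l1",f_scale=.001).x
    return q.round(4)
if __name__=="__main__":
  for k in (0,1):
    z=np.load(f"/tmp/w{k}.npz"); w=z["w"].reshape(-1,3); w=w[np.isfinite(w).all(1)]
    print("view",k)
    def near(c,r,lo,hi): return w[(np.hypot(w[:,0]-c[0],w[:,1]-c[1])<r)&(w[:,2]>lo)&(w[:,2]<hi)]
    B=near((.45,.2),.06,-.02,.02); print("bench z",np.median(B[:,2]).round(4),len(B))
    # plan rectangles
    P=near((.555,.057),.135,.006,.016); r=cv2.minAreaRect((P[:,:2]*1000).astype(np.float32)); print("plate",np.round(r[0]+r[1]+(r[2],),1),np.median(P[:,2]).round(4))
    P=near((.52,.305),.16,.009,.018); r=cv2.minAreaRect((P[:,:2]*1000).astype(np.float32)); print("tray rim",np.round(r[0]+r[1]+(r[2],),1),np.percentile(P[:,2],95).round(4))
    P=near((.52,.305),.05,-.01,.02); print("tray floor z",np.median(P[:,2]).round(4))
    for n,c,rr in (("cup",(.549,.111),.04),("oil",(.556,.055),.022),("dropper",(.5,.045),.026),("jar",(.564,.002),.045)):
        P=near(c,rr,.02,.2); top=np.percentile(P[:,2],99.5); print(n,"top z",top.round(4),len(P))
        if n=="cup":
            L=P[P[:,2]>top-.006]; q,_=cv2.minEnclosingCircle((L[:,:2]*1000).astype(np.float32)); print("  lid",np.round(q,1),round(_,1),"body",circ(P[(P[:,2]<.06)]))
        if n=="oil": print("  cap",(P[P[:,2]>top-.003][:,:2].mean(0)).round(4),"body",circ(P[P[:,2]<.05],.0145))
        if n=="dropper": print("  teat",P[P[:,2]>top-.01][:,:2].mean(0).round(4),"body",circ(P[P[:,2]<.07],.0155))
        if n=="jar":
            print("  knob",P[P[:,2]>top-.004][:,:2].mean(0).round(4))
            for lo,hi in ((.085,.104),(.02,.085)):
                L=P[(P[:,2]>lo)&(P[:,2]<hi)]; r=cv2.minAreaRect((L[:,:2]*1000).astype(np.float32)); print("  rect",lo,np.round(r[0]+r[1]+(r[2],),1))
E
python3 fit.py
```

```text
view 0
bench z 0.0007 4448
plate [542.3  73.2 171.1 228.9  10.5] 0.01
tray rim [520.1 287.6 130.8 284.7   8.5] 0.0155
tray floor z 0.0044
cup top z 0.074 1316
  lid [544.7 111.7] 29.9 body [0.542  0.1111 0.0226]
oil top z 0.0702 354
  cap [0.555  0.0546] body [0.5563 0.0548]
dropper top z 0.1218 457
  teat [0.4946 0.0432] body [0.4972 0.0426]
jar top z 0.1202 2091
  knob [0.563  0.0033]
  rect 0.085 [547.   12.9  67.8  30.9  59.3]
  rect 0.02 [548.2  13.2  63.3  33.7  57.4]
view 1
bench z 0.0005 4763
plate [545.1  72.5 175.  228.2  10.4] 0.0098
tray rim [522.7 274.  130.3 257.1   8.7] 0.0154
tray floor z 0.0043
cup top z 0.0738 1305
  lid [545.1 111.2] 29.8 body [0.5438 0.1182 0.0164]
oil top z 0.0701 347
  cap [0.5559 0.0547] body [0.5562 0.0534]
dropper top z 0.1215 581
  teat [0.4962 0.0444] body [0.4966 0.0421]
jar top z 0.1197 1993
  knob [0.5639 0.0035]
  rect 0.085 [558.1  26.5  52.8   6.7  13.4]
  rect 0.02 [555.1  31.9  50.2  27.5  19.1]
```

```bash
python3 - <<'E'
from h import *
for k in (0,1):
    z=np.load(f"/tmp/w{k}.npz"); w=z["w"].reshape(-1,3); w=w[np.isfinite(w).all(1)]
    a=np.radians(10.3); Rm=np.array([[np.cos(a),np.sin(a)],[-np.sin(a),np.cos(a)]])
    def rect(c,hx,hy,lo,hi,a):
        Rm=np.array([[np.cos(a),np.sin(a)],[-np.sin(a),np.cos(a)]])
        l=(w[:,:2]-c)@Rm.T; m=(abs(l[:,0])<hx)&(abs(l[:,1])<hy)&(w[:,2]>lo)&(w[:,2]<hi)
        r=cv2.minAreaRect((w[m,:2]*1000).astype(np.float32)); return np.round(r[0]+r[1]+(r[2],),1),m.sum()
    print(k,"plate",rect((.555,.057),.11,.108,.006,.016,a))
    print("tray",rect((.52,.305),.08,.14,.010,.018,np.radians(8.6)))
    print("panel",rect((.63,.07),.03,.12,.06,.068,a))
    m=(np.hypot(w[:,0]-.5635,w[:,1]-.0034)<.042)&(w[:,2]>.02)
    print(np.histogram(w[m,2],np.arange(.02,.126,.006)))
    for lo in (.094,.098,.101): print("lid",lo,rect((.5635,.0034),.04,.04,lo,.113,a))
E
```

```text
0 plate (array([545.9,  54. , 171. , 189.9,  10.5]), np.int64(7899))
tray (array([517.7, 304.6, 130.7, 250.3,   8.6]), np.int64(1330))
panel (array([629.5,  80.1,   6.8, 167.9,  10.9]), np.int64(464))
(array([ 42,  42,  41,  44,  53,  50,  41,  56,  58,  50,  52,   4,  14,
        65, 936, 427, 108]), array([0.02 , 0.026, 0.032, 0.038, 0.044, 0.05 , 0.056, 0.062, 0.068,
       0.074, 0.08 , 0.086, 0.092, 0.098, 0.104, 0.11 , 0.116, 0.122]))
lid 0.094 (array([563.6,   3.4,  55.4,  54.3,  14.6]), np.int64(1427))
lid 0.098 (array([563.6,   3.4,  55.4,  54.3,  14.6]), np.int64(1413))
lid 0.101 (array([563.6,   3.4,  55.4,  54.3,  14.5]), np.int64(1377))
1 plate (array([548.6,  54. , 175.2, 190.2,  10.5]), np.int64(7460))
tray (array([520.2, 290.4, 130.3, 222.4,   8.7]), np.int64(1133))
panel (array([632.2,  69.9,   6.4, 188. ,  10.6]), np.int64(487))
(array([ 34,  45,  38,  45,  46,  47,  55,  50,  50,  58,  55,  53,  11,
        69, 966, 276,  91]), array([0.02 , 0.026, 0.032, 0.038, 0.044, 0.05 , 0.056, 0.062, 0.068,
       0.074, 0.08 , 0.086, 0.092, 0.098, 0.104, 0.11 , 0.116, 0.122]))
lid 0.094 (array([564.3,   3.3,  54.2,  55.2,  15.9]), np.int64(1307))
lid 0.098 (array([564.3,   3.3,  54.2,  55.2,  15.9]), np.int64(1297))
lid 0.101 (array([564.3,   3.3,  54.2,  55.2,  15.9]), np.int64(1257))
```

```bash
python3 - <<'E'
import cv2,numpy as np
a=cv2.imread("pics/w0.png")[120:280,150:350]; b=cv2.imread("pics/w1.png")[160:320,180:380]
cv2.imwrite("pics/crop.png",cv2.resize(np.hstack([a,b]),None,fx=2,fy=2,interpolation=cv2.INTER_CUBIC))
E
```

```text
(no output)
```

View pics/crop.png

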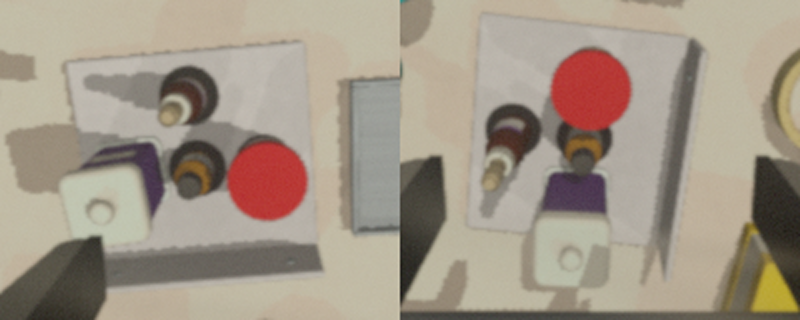

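The crop shows the cup (red) on the left, the oil in the middle, the dropper in front, and the jar on the right. The jar is turned about 5° relative to the stand. Both views agree on positions within 1 mm, and heights match. I'll start with the jar.

```bash
cat >> h.py <<'E'
ST,TR=.010,.0045            # support heights
SY,TY,JY=np.radians(10.5),np.radians(8.6),np.radians(15.2)
HP=np.pi/2
tc=np.array([.5177,.3046]); ty=np.array([-np.sin(TY),np.cos(TY)])
# name: stand xy, angle on stand, tray xy, grip height over foot, squeeze
OBJ=dict(jar=((.5640,.0034),JY-HP,tc-.072*ty,.058,25),
         dropper=((.4965,.0430),SY,tc,.048,15),
         cup=((.5449,.1114),SY-HP,tc+.072*ty,.035,18),
         oil=((.5557,.0545),SY-HP,None,.033,15))
FREE=.205
def P(xy,z): return np.array([xy[0],xy[1],z])
def stat(m):
    s=env.sense(); print(m,"t",round(s["t"],1),"w",round(s["gripper_width"],4),"f",round(float(np.max(s["grasp_force"])),1),"F",np.round(s["wrist_force"],1),"p",s["ee_pos"].round(4)); return s
def pick(n,xy,a,zs,lift=.14):
    g,sq=OBJ[n][3:]; z=zs+g-.019
    env.movel(P(xy,max(FREE,z+.08)),R(a),rate=.25)
    env.movel(P(xy,z),rate=.15); stat(n+" at")
    effector.grasp(sq); s=stat(n+" gripped")
    env.movel(P(s["ee_pos"],lift+g-.019),rate=.15); stat(n+" lifted")
def place(n,xy,a,zs,lift=.14,up=FREE):
    g=OBJ[n][3]; z=zs+g-.019
    env.movel(P(xy,lift+g-.019),R(a),rate=.2)
    env.movel(P(xy,z+.012),rate=.15); env.movel(P(xy,z+.001),rate=.03); stat(n+" down")
    effector.release(); env.pause(.1)
    env.movel(P(xy,max(up,z)),rate=.15); stat(n+" left")
E
python3 - <<'E'
from h import *
o=OBJ["jar"]; pick("jar",o[0],o[1],ST); place("jar",o[2],TY-HP,TR)
wrist("w2")
E
```

```text
jar at t 8.4 w 0.0918 f 0.0 F [-0.1 -0.5 -0.3] p [0.5648 0.0035 0.0499]
jar gripped t 9.2 w 0.0497 f 25.0 F [0.4 0.9 1. ] p [0.5642 0.0035 0.0491]
jar lifted t 10.2 w 0.0496 f 25.0 F [-0.3  1.1 -2.1] p [0.5634 0.0035 0.1781]
jar down t 13.0 w 0.0499 f 25.0 F [-0.4  0.6 -1.8] p [0.5284 0.2334 0.0444]
jar left t 15.1 w 0.0918 f 0.0 F [-0.2  0.5 -1.1] p [0.5279 0.2332 0.2041]
```

View pics/w2.png

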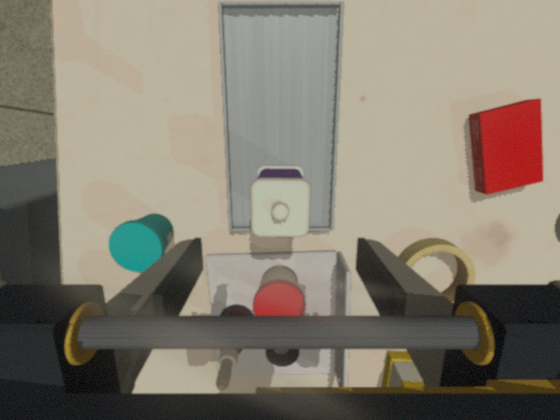

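The jar stands upright in the near end of the tray at (280,205). I have plenty of time, so I'll add short settling pauses and then move the dropper and the cup.

```bash
sed -i 's/env.movel(P(xy,z),rate=.15); stat/env.movel(P(xy,z),rate=.15); env.pause(.3); stat/; s/rate=.03); stat/rate=.03); env.pause(.3); stat/' h.py
python3 - <<'E'
from h import *
for n in ("dropper","cup"):
    o=OBJ[n]; pick(n,o[0],o[1],ST); place(n,o[2],TY-HP,TR)
env.movel(P((.52,.16),.30),R(SY-HP),rate=.25); env.pause(.3); wrist("w3")
E
```

```text
dropper at t 18.4 w 0.0917 f 0.0 F [-0.2  0.2 -0.1] p [0.4968 0.0431 0.0394]
dropper gripped t 19.4 w 0.0304 f 15.0 F [-0.3  0.3  0.5] p [0.4965 0.043  0.039 ]
dropper lifted t 20.4 w 0.0301 f 15.0 F [-0.6  0.2 -1.1] p [0.4958 0.0429 0.1682]
dropper down t 24.0 w 0.0303 f 15.0 F [ 0.1 -0.5 -0.6] p [0.5178 0.3047 0.0346]
dropper left t 26.3 w 0.0919 f 0.0 F [-0.1 -0.2  0. ] p [0.5171 0.3043 0.204 ]
cup at t 28.9 w 0.0918 f 0.0 F [0.1 0.4 0.6] p [0.5452 0.1115 0.0264]
cup gripped t 29.6 w 0.0518 f 18.0 F [ 0.9  0.5 -0.3] p [0.545  0.1114 0.026 ]
cup lifted t 30.6 w 0.0517 f 18.0 F [ 0.6 -0.3 -1.5] p [0.5442 0.1114 0.1552]
cup down t 33.9 w 0.0517 f 18.0 F [ 0.4 -0.3 -0.5] p [0.507  0.3759 0.0216]
cup left t 36.1 w 0.092 f 0.0 F [ 0.1 -0.1  0.1] p [0.5064 0.3754 0.204 ]
```

View pics/w3.png

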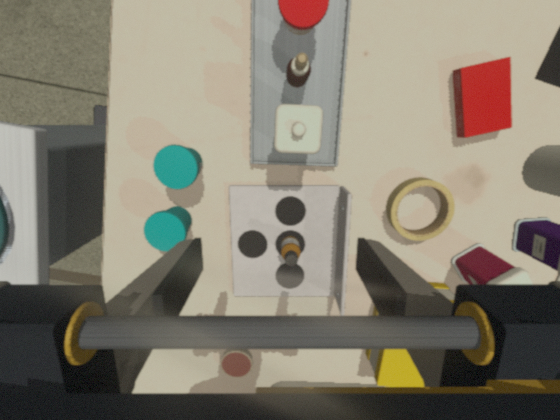

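The cup (303,8), dropper (299,69) and jar (298,128) all stand in the tray. The stand holds only the oil at (290,250), and the three free seat marks at (290,211), (253,244) and (290,275) are clear. I'll measure the marks, fetch the oil, and then look at the coaster from close by.

```bash
python3 - <<'E'
from h import *
z=np.load("/tmp/w3.npz"); p,w=z["p"],z["w"]
g=p.max(2); m=((g<75)&(w[...,2]>.004)&(w[...,2]<.016)).astype(np.uint8)
n,l,s,c=cv2.connectedComponentsWithStats(m)
for i in range(1,n):
    if s[i,4]>150:
        q=w[l==i][:,:2]; r=cv2.minEnclosingCircle((q*1000).astype(np.float32)); print(c[i].round(),s[i,4],"mean",q.mean(0).round(4),"circle",np.round(r[0],1),round(r[1],1))
f=w.reshape(-1,3); f=f[np.isfinite(f).all(1)]
o=f[(np.hypot(f[:,0]-.5557,f[:,1]-.0545)<.022)&(f[:,2]>.064)]; print("oil cap",o.mean(0).round(4))
o=OBJ["oil"]; pick("oil",(.5557,.0545),o[1],ST,lift=.12)
env.movel(P((.42,-.24),.25),R(SY-HP),rate=.25); env.pause(.3); pp,w=wrist("w4"); stat("look")
for n in ("coaster","dish"): print(n,[(np.round(q["at"],4).tolist(),round(q["score"],2)) for q in tip_of("wrist",n)][:3],[(np.round(q["at"],4).tolist(),round(q["score"],2)) for q in search_frame("wrist",n)][:3])
f=w.reshape(-1,3); f=f[np.isfinite(f).all(1)]
for c,r,lo in (((.465,-.335),.06,.0035),((.505,-.186),.045,.006)):
    q=f[(np.hypot(f[:,0]-c[0],f[:,1]-c[1])<r)&(f[:,2]>lo)&(f[:,2]<.03)]
    e=cv2.minEnclosingCircle((q[:,:2]*1000).astype(np.float32)) if len(q) else None; print(len(q),e,np.median(q[:,2]),q[:,:2].mean(0))
E
```

```text
[549.  61.] 337 mean [0.8533 0.3829] circle [866.8 390.4] 36.2
[290. 211.] 579 mean [0.5449 0.1094] circle [544.9 109.1] 21.8
[252. 244.] 529 mean [0.4961 0.0444] circle [496.3  44.4] 21.8
[290. 239.] 197 mean [0.5532 0.0631] circle [554.9  55.4] 21.8
oil cap [0.5557 0.0551 0.068 ]
oil at t 39.9 w 0.092 f 0.0 F [ 0.1 -0.3  0. ] p [0.556  0.0546 0.0244]
oil gripped t 40.9 w 0.028 f 15.0 F [-0.1  0.7 -0. ] p [0.5557 0.0545 0.024 ]
oil lifted t 41.8 w 0.0282 f 15.0 F [-0.1  0.4 -1. ] p [0.555  0.0546 0.1333]
look t 43.7 w 0.0281 f 15.0 F [ 1.1 -0.4 -0.8] p [ 0.4201 -0.2397  0.2498]
coaster [([0.4675, -0.336, 0.0048], 0.71)] [([0.4748, -0.3052, 0.0093], 0.73)]
dish [([0.5099, -0.1855, -0.0033], 0.74)] [([0.507, -0.1868, 0.0154], 0.62)]
276 ((474.2161560058594, -307.30291748046875), 25.455711364746094) 0.00563136900984576 [ 0.47269015 -0.30541636]
1639 ((505.41796875, -185.6428985595703), 29.66431427001953) 0.01552464331396003 [ 0.50506838 -0.18529705]
```

View pics/w4.png

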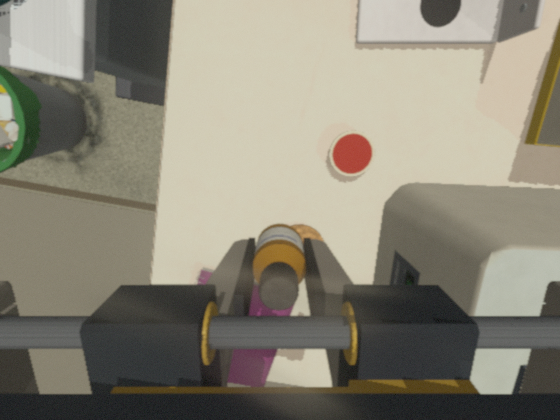

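The oil bottle is held upright at (280,265), the dish is at (352,154) untouched, and the coaster at about (305,240) is mostly hidden behind the bottle. I'll turn the tool so that the white machine is clear and the coaster shows beside the bottle.

```bash
python3 - <<'E'
from h import *
env.movel(P((.41,-.20),.25),R(0),rate=.2); env.pause(.3); pp,w=wrist("w5"); stat("look")
print(np.round(env.sense()["joint_positions"],2))
for n in ("coaster",): print(n,[(np.round(q["at"],4).tolist(),round(q["score"],2)) for q in tip_of("wrist",n)][:3],[(np.round(q["at"],4).tolist(),round(q["score"],2)) for q in search_frame("wrist",n)][:3])
f=w.reshape(-1,3); f=f[np.isfinite(f).all(1)]
q=f[(np.hypot(f[:,0]-.465,f[:,1]+.335)<.06)&(f[:,2]>.0035)&(f[:,2]<.012)]
print(len(q),cv2.minEnclosingCircle((q[:,:2]*1000).astype(np.float32)),np.median(q[:,2]),q[:,:2].mean(0))
E
```

```text
look t 45.8 w 0.028 f 15.0 F [-0.1 -0.7 -1.1] p [ 0.41 -0.2   0.25]
[-0.18  0.08  0.6   2.05 -0.06  1.03  2.02]
coaster [([0.4651, -0.3351, 0.0018], 0.74)] [([0.4654, -0.3338, 0.0089], 0.79), ([0.5227, 0.1888, 0.0068], 0.54)]
2138 ((464.9542541503906, -332.8022766113281), 38.03853225708008) 0.005706130064799447 [ 0.46402503 -0.3324716 ]
```

View pics/w5.png

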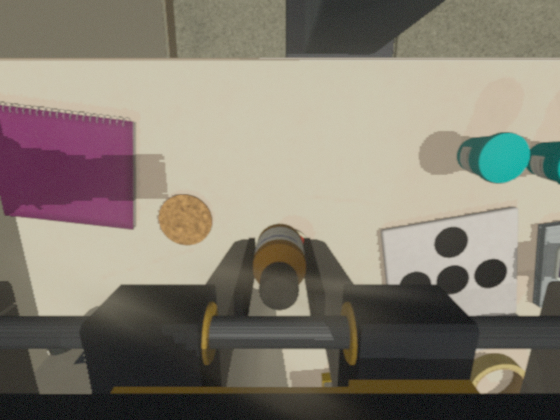

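The coaster is in full view at (185,219). The fit gives centre (0.465, -0.333), radius 38 mm, top at 6 mm. I'll set the oil down there and check before returning the others.

```bash
python3 - <<'E'
from h import *
place("oil",(.465,-.333),0,.006,lift=.12,up=.22)
env.movel(P((.42,-.25),.25),rate=.25)
pp,w=wrist("w6"); f=w.reshape(-1,3); f=f[np.isfinite(f).all(1)]
q=f[(np.hypot(f[:,0]-.465,f[:,1]+.333)<.03)&(f[:,2]>.03)]; print("oil top",q[:,2].max(),q[q[:,2]>q[:,2].max()-.004].mean(0))
q=f[(np.hypot(f[:,0]-.465,f[:,1]+.333)<.06)&(f[:,2]>.0035)&(f[:,2]<.012)]; print("coaster",cv2.minEnclosingCircle((q[:,:2]*1000).astype(np.float32)))
a=pp[100:300,150:350]; cv2.imwrite("pics/w6c.png",cv2.resize(a[:,:,::-1],None,fx=2,fy=2))
E
```

```text
oil down t 48.6 w 0.028 f 15.0 F [-0.6 -0.8 -1.1] p [ 0.4651 -0.3331  0.0211]
oil left t 51.2 w 0.0921 f 0.0 F [-0.1  0.7 -0.2] p [ 0.4645 -0.3326  0.2191]
oil top 0.06635245422859165 [ 0.46366495 -0.33208175  0.06449833]
coaster ((464.9623107910156, -333.0202331542969), 37.90433120727539)
```

View pics/w6c.png

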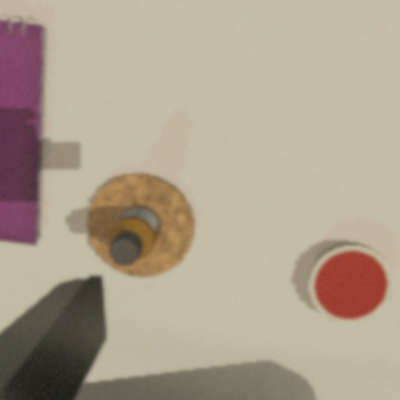

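The oil bottle stands upright on the middle of the coaster (crop (130,235)), and the dish at (350,285) hasn't moved. Now I'll return the cup, the dropper and the jar.

```bash
python3 - <<'E'
from h import *
env.movel(P((.45,.30),.25),R(TY-HP),rate=.3)
for n in ("cup","dropper","jar"):
    o=OBJ[n]; pick(n,o[2],TY-HP,TR); xy=(.5449,.1105) if n=="cup" else o[0]; place(n,xy,o[1],ST)
env.movel(P((.52,.16),.30),R(SY-HP),rate=.25); env.pause(.3); wrist("w7"); stat("end")
f=np.load("/tmp/w7.npz")["w"].reshape(-1,3); f=f[np.isfinite(f).all(1)]
for n in ("cup","dropper","jar"):
    c=OBJ[n][0]; q=f[(np.hypot(f[:,0]-c[0],f[:,1]-c[1])<.035)&(f[:,2]>.03)]; t=np.percentile(q[:,2],99.5); print(n,t.round(4),q[q[:,2]>t-.005].mean(0).round(4))
E
```

```text
cup at t 56.5 w 0.0916 f 0.0 F [ 0.2  0.1 -0.1] p [0.5071 0.376  0.021 ]
cup gripped t 57.2 w 0.0518 f 18.0 F [-0.5 -1.3  0.1] p [0.507  0.3758 0.0205]
cup lifted t 58.2 w 0.0514 f 18.0 F [ 0.   0.5 -1.1] p [0.5063 0.3753 0.1549]
cup down t 61.5 w 0.0521 f 18.0 F [ 0.4 -0.7 -1.1] p [0.545  0.1105 0.0271]
cup left t 63.6 w 0.0921 f 0.0 F [ 0.1  0.3 -0. ] p [0.5443 0.1104 0.2041]
dropper at t 66.2 w 0.0918 f 0.0 F [0.6 0.1 0.3] p [0.5179 0.3048 0.034 ]
dropper gripped t 67.1 w 0.0301 f 15.0 F [ 0.3 -0.  -0.3] p [0.5177 0.3046 0.0335]
dropper lifted t 68.2 w 0.0302 f 15.0 F [ 0.4 -0.3 -1. ] p [0.517  0.3042 0.168 ]
dropper down t 71.7 w 0.0303 f 15.0 F [-1.1  0.6 -0.3] p [0.4965 0.043  0.0401]
dropper left t 74.0 w 0.092 f 0.0 F [-0.4  0.6 -0.5] p [0.4959 0.0429 0.2042]
jar at t 77.3 w 0.0919 f 0.0 F [ 0.4  0.2 -1. ] p [0.5288 0.2336 0.044 ]
jar gripped t 78.0 w 0.0496 f 25.0 F [0.7 0.6 0.3] p [0.5284 0.2334 0.0435]
jar lifted t 79.1 w 0.0497 f 25.0 F [-0.3  0.7 -2.8] p [0.5277 0.2331 0.178 ]
jar down t 82.1 w 0.0501 f 25.0 F [-0.7  0.2 -2.2] p [0.564  0.0034 0.0501]
jar left t 84.2 w 0.0919 f 0.0 F [-0.8  0.3  0.1] p [0.5633 0.0034 0.2041]
end t 85.4 w 0.0917 f 0.0 F [0.6 0.8 0. ] p [0.5201 0.1593 0.2997]
cup 0.0737 [0.5445 0.1113 0.0717]
dropper 0.1216 [0.4961 0.0435 0.1194]
jar 0.1198 [0.5631 0.0041 0.1183]
```

View pics/w7.png

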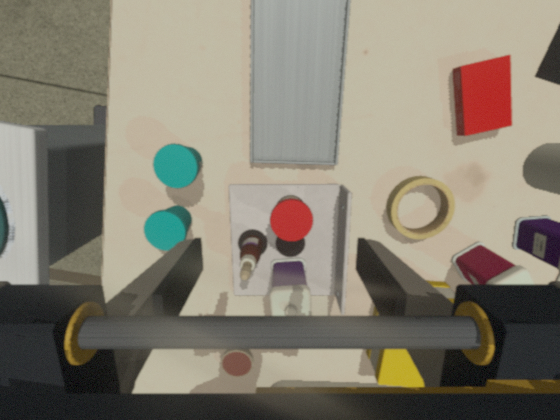

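The cup (291,220), dropper (250,255) and jar (290,300) stand upright on their own seats within 1 mm of where they started. The tray is empty and nothing touches the robot. Handing in.

```bash
python3 -c "
from h import *
print(workorder.finish_job())"
```

```text
the job is handed in; nothing more can be done
None
```

The oil bottle stands within about 2 mm of the coaster's centre, the jar, cup and dropper are back upright on their own seats, the dish is where it lay, and the job was handed in at about 85 s of the 136 s allowed; no verdict came back.

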